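# Draw a tealight board from the leaning stack and cam-clamp it for end sanding

### The arm

A 6-joint arm with a two-finger parallel gripper is mounted at the origin on a cart in front of the work surface, level with it; the furniture and walls round the work are solid. World frame = base frame: x ahead of the robot, y to its left, z up, the work surface at z = 0. Lengths are in m, angles in degrees, forces in N, time in s.
With the tool pointing down it reaches from about 0.325 to 0.85 m from the base axis. Payload 4.4 kg.
Tool frame: the origin (TCP) lies on the front face of the gripper's body, between the roots of the fingers; the fingertips stand 97 mm ahead of it and the grasp point (between the pads) lies 78 mm ahead of it (r.finger_overhang is the distance from the TCP to the fingertips, in m); z points along the fingers, y is the line along which they close (so a half turn about z gives the same grasp; the last joint's range is limited). The gripper opens to 94 mm and grips with 3 to 60 N. Pads are 16 mm wide; open, the fingers measure 119 mm over their backs; the gripper's body (75 mm by 177 mm) begins 78 mm behind the grasp point.
Start: joints at [-76.347, 11.837, 88.321, -0, 79.842, -8.623], TCP at [0.218, -0.532, 0.303] pointing down, gripper open.
Joint ranges: [-156.59, 156.59], [-49.26, 127.26], [12.9, 141.05], [-63.56, 243.56], [4.71, 150.69], [-161.64, 161.64]. Speed limits (degrees/s): [159.86, 159.86, 180, 180, 180, 180].

### API

Orientations are given as [roll, pitch, yaw] about the fixed x, y, z axes, in that order (R = Rz(yaw) Ry(pitch) Rx(roll)).
In Python, from rig import r gives the robot as it stands. The module is installed in compiled form; this text tells all that it offers.
- The arm moves only by the tool jog_arm, never from a script. Its argument "deltas" is a list of rows, each a list of 5 numbers: the shift along the tool's x, y, z in cm, then the turn about the tool's z in rad, then the opening, from 0 (shut) to 1 (fully open). In form: [[x, y, z, spin, grip], ...]. A call has 1 to 10 rows; each row shifts and turns the commanded pose from where the row before left it, along the tool's axes as they then stand; what a row does not reach is not made up. A row lasts 1/10 s, in which the tool goes at most 50 mm and 8.59 degrees, less where a joint would pass 70% of its speed; a pose out of reach is approached as far as the arm can. A call with a gripper value outside its range is refused whole. The fingers move at their own pace and stop on an object; "newtons" is the grip in N (left out, the last holds). Time passes only in rows, so rows that do not move let the fingers close. It gives the time, the measured TCP pose, the force, the opening and the grip force at its end, in the units of the state.
- r.state(): the state, without advancing time (a new reading comes with each control period).
- r.read_camera(name): name is "scene" or "side" or "wrist"; returns a dict with "img" (384x512x3 uint8, blue, green, red), "intrinsics" (3x3 intrinsics, pixels), "distortion" ([k1, k2, p1, p2, k3] as OpenCV has them; the pictures are not rectified), "rvec" (rotation vector, rad) and "tvec" (3), from world to camera coordinates, as OpenCV has them; the wrist camera has in their place "hand_eye" (4x4, takes a point from camera to tool coordinates, whose origin is the TCP and whose axes are the flange's). Camera axes: x right, y down, z forward; pixel columns grow to the right and rows downward; lengths in m; the calibration is good to about 2 mm. A picture is of the moment at which its call begins: read the wrist's pose just before it. There is no depth.
- r.job_done(): hands the job in; it is judged then, once.
The state is a dict: "time_s": time; "joint_positions": joint angles; "qd": joint speeds; "joint_efforts": joint torques, N m; "tool_pos": TCP position; "tcp_rot": TCP orientation; "force": force on the tool from outside, world axes, zero at the start; "ft_torque": the same for the moment, N m; "grip_width": finger opening in m; "finger_force": force on a finger pad.
Only numpy, scipy, OpenCV 4.12 (cv2) and the standard library are available. Lean on these libraries where they do the work, as an engineer would, in place of code of your own. Each camera call takes 0.05 s, during which the arm holds its last target. There are 200 camera calls.

### The job

The tall dark tealight board is next to have its top end sanded. Draw it out of the stack leaning in the rack without pulling over or lifting out the short boards, set it down upright (not dropped) on its end in the slot of the cam clamp, and swing the red-knobbed lever round until the cam holds the board tight and square against the fence. Leave the other things on the bench as they stand.

Things in the scene. Friction and masses are not known exactly. Their poses are not given: they have to be found in the camera images.
- tall_board: Tall tealight board of dark wood, 190 x 112 x 12 mm, about 170 g, three round metal cups (41 mm) flush in its front. Leans 28 degrees in the rack (back, second or third in the stack, a short board always on its front), 62 mm longer than the others. Origin: centre of its bottom end; z up the board, x through its thickness (front -6 mm, back +6 mm), y across its width.
- board_top (a point): Centre of the tall board's top end, 190 mm from its bottom end. The uppermost 35 mm have no cup; neighbours and rack end 62 mm or more below it, so fingers can reach 45 mm down both faces.
- short_board_1: Tealight board of light wood, 128 mm tall, 112 mm wide, 12 mm thick, with two round metal cups (41 mm) flush in its front face. Leans in the rack and stays there. Origin: centre of its bottom end; z runs up the board, x through its thickness (front face at x = -6 mm), y across its width.
- short_board_2: Tealight board of mid-brown wood, 128 mm tall, 112 mm wide, 12 mm thick, with two round metal cups (41 mm) flush in its front face. Leans in the rack and stays there. Origin: centre of its bottom end; z runs up the board, x through its thickness (front face at x = -6 mm), y across its width.
- short_board_3: Tealight board of light wood, 128 mm tall, 112 mm wide, 12 mm thick, with two round metal cups (41 mm) flush in its front face. Leans in the rack and stays there. Origin: centre of its bottom end; z runs up the board, x through its thickness (front face at x = -6 mm), y across its width. Always the front one of the stack.
- board_rack: Low plywood rack fixed to the bench, 200 x 170 mm. Level floor 17 mm above the bench; the back rakes 28 degrees and ends 116 mm above the bench, lower than the boards; front lip 30 mm high, sides open. Origin: on the bench below the stack; z up, +x towards the raked back (the boards' tops lean to +x), -x the open front.
- clamp: Wooden cam clamp fixed to the bench, base 160 x 94 mm, 18 mm thick. Origin: at bench height below the middle of the fence's face; x along the fence, z up, slot and cam on the -y side. Fence face y = 0, 150 mm long, top 78 mm above the bench. End stop at x = +62 mm (first 12 mm from the fence, top 63 mm above the bench); -x end open.
- slot (a point): Middle of the slot's floor, on the clamp's base 18 mm above the bench, 9.5 mm from the fence: put the centre of the board's bottom end here, its thickness across the fence, front facing either way. The slot is 19 mm wide between the fence and two low kerbs (tops 30 mm above the bench); the board may lean a little in it until clamped.
- cam_lever (a joint): Lever angle, rad; the lever turns an eccentric wooden disc (44 mm across, 31 to 53 mm above the bench). 0 to 0.2 is open (19 mm or more between cam and fence); it grows clockwise seen from above. The cam meets the 12 mm board near 1.2 and tightens in the next 0.1 to 0.2; with an empty slot it runs to a stop at 1.62. It stays where it is left. Tightening takes about 6 to 12 N at the knob.
- lever_knob (a point): Point on the axis of the lever's upright red knob (20 mm diameter, 42 mm tall, 94 to 136 mm above the bench), 20 mm below its top. The knob is free on all sides and moves on a circle of 85 mm radius about the pivot.
- cam_pivot (a point): Point on the lever's vertical pivot axis, just above the pivot bolt, 63 mm above the bench, 42 mm from the fence's face.
- sanding_block: Sanding block, 60 x 100 x 28 mm, in front of the closed wooden wick box (97 mm tall, 180 x 254 mm, near x = 0.51, y = 0.07, between rack and clamp); stays. Origin: centre of its underside.
- tin_lid_1: White candle tin with a red-topped lid, 67 mm across, 46 mm tall, beyond the clamp; stays. Origin: centre of its underside.
- tin_lid_2: White candle tin with a black-topped lid, 67 mm across, 46 mm tall, behind the wick box; stays. Origin: centre of its underside.
- wick_spool: Wooden spool of wick, 60 mm across, 52 mm tall, right of the clamp, near the bench edge; stays. Origin: centre of its underside.
- scent_2: Small fragrance bottle with a black dropper cap, 37 mm across, 108 mm tall, the middle one of three at the far left; stays. Origin: centre of its underside.

How it is judged:
By the outcome, as a careful person would: the job done as asked, in the order asked, and still so for the second after the job is handed in, with the robot touching nothing.
It also fails if it takes over 61 s, if anything falls off the work surface, if the arm or the gripper's body presses on something with over 40 N, if the wrist force passes 120 N, or if a joint passes its speed limit or range.

## Working session

There is one attempt and no reset: what is moved stays moved. The work goes in short steps, Python scripts to look and compute and a tool call to move; the robot and the scene stay as the last step left them, time stands still between calls to the robot, and variables do not carry over. Pictures are saved under pics/ and viewed, at most 10 in all, crops included, and the job is handed in when it is done.

Besides the shell and the picture viewer there is one more tool, called after "Call:" as name(argument=value, ...) on one line, values as JSON. jog_arm: Moves the arm, as the interface text tells. Its arguments: {"type":"object","properties":{"deltas":{"type":"array","items":{"type":"array","items":{"type":"number"}}},"newtons":{"type":"number"}},"required":["deltas"]}

```bash
mkdir -p pics; python3 - <<'E'
from rig import r
import cv2,numpy as np,pickle
print(r.state())
d={}
for n in("scene","side","wrist"):
    c=r.read_camera(n); d[n]=c; 
    cv2.imwrite(f"pics/{n}0.png",cv2.resize(c["img"],(800,600),interpolation=cv2.INTER_CUBIC))
    print(n,{k:np.round(v,4).tolist() for k,v in c.items() if k!="img"})
pickle.dump(d,open("c0.pkl","wb"))
E
```

```text
{'time_s': 0.0, 'joint_positions': array([-7.63455074e+01,  1.18818303e+01,  8.84045056e+01, -1.57581134e-03,
        7.98401256e+01, -8.62216952e+00]), 'qd': array([-0.11013945, -0.00968443,  0.0227489 , -0.06392718, -0.01668435,
       -0.00094077]), 'joint_efforts': array([-1.93882872e-03, -3.70876479e+01, -2.81418264e+01,  6.94891973e-02,
        3.60938685e-02, -1.59497754e-04]), 'tool_pos': array([ 0.21782148, -0.53151059,  0.30151697]), 'tcp_rot': array([-1.79874735e+02, -1.74258590e-02,  2.22769228e+01]), 'force': array([-0.54551057, -0.46900614,  0.24303729]), 'ft_torque': array([-0.01973054, -0.02610993,  0.0161449 ]), 'finger_force': 0.0, 'grip_width': 0.09444228048047723}
scene {'intrinsics': [[490.8238, 0.0, 259.3938], [0.0, 490.8238, 184.3686], [0.0, 0.0, 1.0]], 'distortion': [-0.1112, 0.0, 0.0, 0.0, 0.0], 'rvec': [0.5855, -2.3791, 1.4899], 'tvec': [0.5196, 0.1604, 1.8798]}
side {'intrinsics': [[439.842, 0.0, 260.0683], [0.0, 439.842, 189.3309], [0.0, 0.0, 1.0]], 'distortion': [-0.0524, 0.0, 0.0, 0.0, 0.0], 'rvec': [2.2901, -0.2437, 0.1056], 'tvec': [-0.4584, 0.2758, 1.7333]}
wrist {'intrinsics': [[315.752, 0.0, 260.5771], [0.0, 315.752, 193.1103], [0.0, 0.0, 1.0]], 'distortion': [-0.0537, 0.0, 0.0, 0.0, 0.0], 'hand_eye': [[0.0005, -0.9708, -0.2398, 0.069], [1.0, 0.0004, 0.0004, 0.0001], [-0.0003, -0.2398, 0.9708, -0.0824], [0.0, 0.0, 0.0, 1.0]]}
```

View pics/scene0.png

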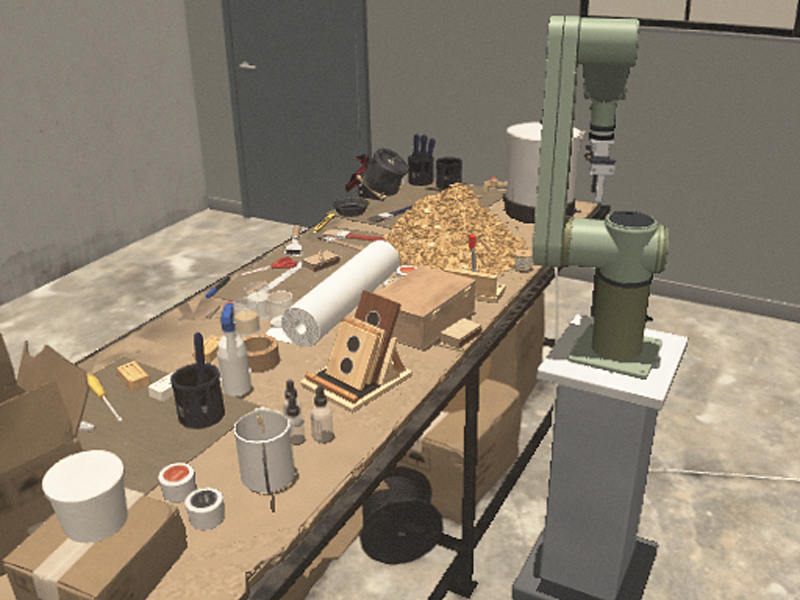

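View pics/side0.png

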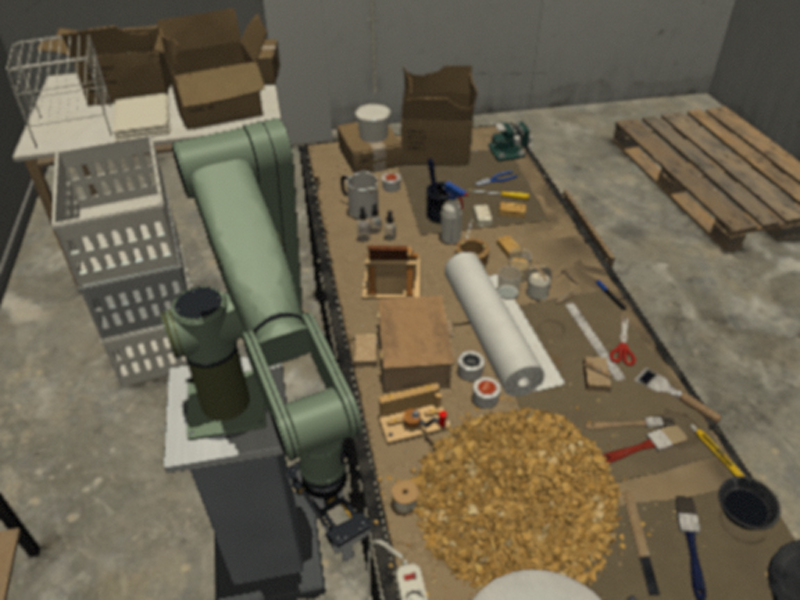

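The scene view shows the rack and stack near (355,345), with the tall dark board's top near (380,305). The clamp's red knob is at (472,243). In the side view the rack is near (392,270) and the clamp near (412,415). Next I'll enlarge both regions.

```bash
python3 - <<'E'
import cv2,numpy as np,pickle
d=pickle.load(open("c0.pkl","rb"))
def crop(n,u,v,w):
    h=w*3//4
    return cv2.resize(d[n]["img"][v:v+h,u:u+w],(400,300),interpolation=cv2.INTER_CUBIC)
a=np.hstack([crop("scene",185,180,88),crop("scene",278,140,64)])
b=np.hstack([crop("side",220,147,64),crop("side",234,238,64)])
cv2.imwrite("pics/comp.png",np.vstack([a,b]))
E
```

```text
(no output)
```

View pics/comp.png

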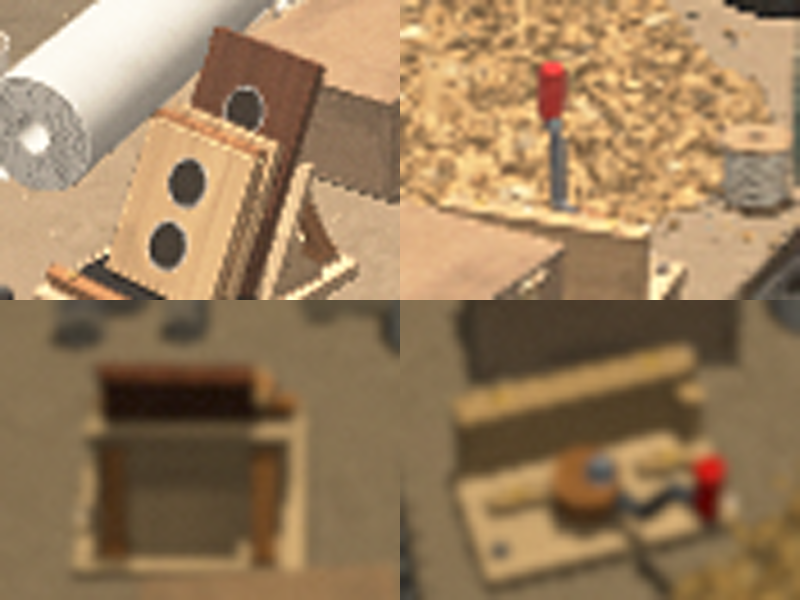

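The composite shows the tall board's top edge at (213,28)–(322,68) in the scene crop and (100–255, 366–376) in the side crop. Its back is free above the rack and its top leans to -y. The clamp's fence is on the +y side, the pivot bolt is at (600,468), and the knob at (710,465) points to +x. I'll triangulate these.

```bash
cat > h.py <<'E'
import cv2,numpy as np,pickle
from scipy.spatial.transform import Rotation as Ro
def ray(c,uv,T=None):
    """origin, direction in world of pixel uv; T = (tool_pos, tcp_rot) for wrist"""
    p=cv2.undistortPoints(np.array([[uv]],float),c["intrinsics"],c["distortion"])[0,0]
    d=np.r_[p,1]
    if T is None:
        R=cv2.Rodrigues(np.array(c["rvec"]))[0]; return -R.T@np.ravel(c["tvec"]),R.T@d
    Rt=Ro.from_euler("xyz",T[1],degrees=True).as_matrix(); H=np.array(c["hand_eye"])
    return Rt@H[:3,3]+T[0],Rt@H[:3,:3]@d
def atz(o,d,z): return o+d*(z-o[2])/d[2]
def tri(rs):
    A=0;b=0
    for o,d in rs:
        d=d/np.linalg.norm(d);P=np.eye(3)-np.outer(d,d);A=A+P;b=b+P@o
    x=np.linalg.solve(A,b); return x,[np.linalg.norm((np.eye(3)-np.outer(d,d)/(d@d))@(x-o)) for o,d in rs]
E
python3 - <<'E'
from h import *
np.set_printoptions(precision=4,suppress=True)
d=pickle.load(open("c0.pkl","rb"))
S=lambda x,y:ray(d["scene"],(185+x*.22,180+y*.22))
SC=lambda x,y:ray(d["scene"],(278+(x-400)*.16,140+y*.16))
D=lambda x,y:ray(d["side"],(220+x*.16,147+(y-300)*.16))
DC=lambda x,y:ray(d["side"],(234+(x-400)*.16,238+(y-300)*.16))
print("topR(-x)",tri([S(322,68),D(100,371)]),"topL(+x)",tri([S(213,28),D(258,371)]))
print("knobtop",tri([SC(552,66),DC(710,466)]))
print("knob side z.136",atz(*DC(710,466),.136))
print("pivot",atz(*DC(600,468),.063))
print("fence front top",atz(*DC(460,423),.078),atz(*DC(695,370),.078))
print("base corners",atz(*DC(490,580),.018),atz(*DC(460,480),.018))
print("rackside",atz(*DC(460,480),.018))
E
```

```text
topR(-x) (array([0.4295, 0.3227, 0.1853]), [np.float64(0.0021971574277582146), np.float64(0.002197157427758157)]) topL(+x) (array([0.5391, 0.3008, 0.1855]), [np.float64(8.738517974793513e-05), np.float64(8.738517974787139e-05)])
knobtop (array([ 0.4994, -0.2472,  0.1366]), [np.float64(0.001285034022660341), np.float64(0.0012850340226602261)])
knob side z.136 [ 0.5009 -0.246   0.136 ]
pivot [ 0.4534 -0.1779  0.063 ]
fence front top [ 0.3764 -0.1388  0.078 ] [ 0.5235 -0.1285  0.078 ]
base corners [ 0.3794 -0.2112  0.018 ] [ 0.3756 -0.1341  0.018 ]
rackside [ 0.3756 -0.1341  0.018 ]
```

Call:
jog_arm(deltas=[[0,0,-1.5,0.1465,1],[0,0,-1.5,0.1465,1],[0,0,-1.5,0.1465,1],[0,0,-1.5,0.1465,1],[0.5,-4.7,0,0,1],[0.5,-4.7,0,0,1],[0.5,-4.7,0,0,1],[0.5,-4.7,0,0,1],[0.5,-4.7,0,0,1],[0.5,-4.7,0,0,1]])

```text
time_s: 1.15
tool_pos: [0.3026, -0.2595, 0.3623]
tcp_rot: [-180.0, -0.0, -11.3]
force: [0.2, -0.6, 0.1]
grip_width: 0.094
finger_force: 0.0
```

Call:
jog_arm(deltas=[[0.5,-4.7,0,0,1],[0.5,-4.7,0,0,1],[0.5,-4.7,0,0,1],[0.5,-4.7,0,0,1],[0.5,-4.7,0,0,1],[0.5,-4.7,0,0,1],[0.5,-4.7,0,0,1],[0.5,-4.7,0,0,1],[0.5,-4.7,0,0,1],[0.5,-4.7,0,0,1]])

```text
time_s: 2.15
tool_pos: [0.4437, 0.1918, 0.3624]
tcp_rot: [180.0, -0.0, -11.3]
force: [0.9, -0.2, 0.3]
grip_width: 0.0939
finger_force: 0.0
```

Call:
jog_arm(deltas=[[0.5,-4,0,0,1],[0.5,-3.5,0,0,1],[0.3,-2,0,0,1],[0,0,0,0,1],[0,0,0,0,1]])

```text
time_s: 2.65
tool_pos: [0.4747, 0.28, 0.362]
tcp_rot: [179.9, 0.1, -11.3]
force: [-0.3, 1.5, -0.2]
grip_width: 0.0936
finger_force: 0.0
```

```bash
python3 - <<'E'
from rig import r
import cv2,pickle
s=r.state(); c=r.read_camera("wrist"); print(s["tool_pos"],s["tcp_rot"])
pickle.dump((s,c),open("w1.pkl","wb"))
cv2.imwrite("pics/w1.png",cv2.resize(c["img"],(800,600),interpolation=cv2.INTER_CUBIC))
E
```

```text
[0.47472812 0.28004529 0.36199404] [ 1.79917161e+02  6.55056633e-02 -1.12579557e+01]
```

View pics/w1.png

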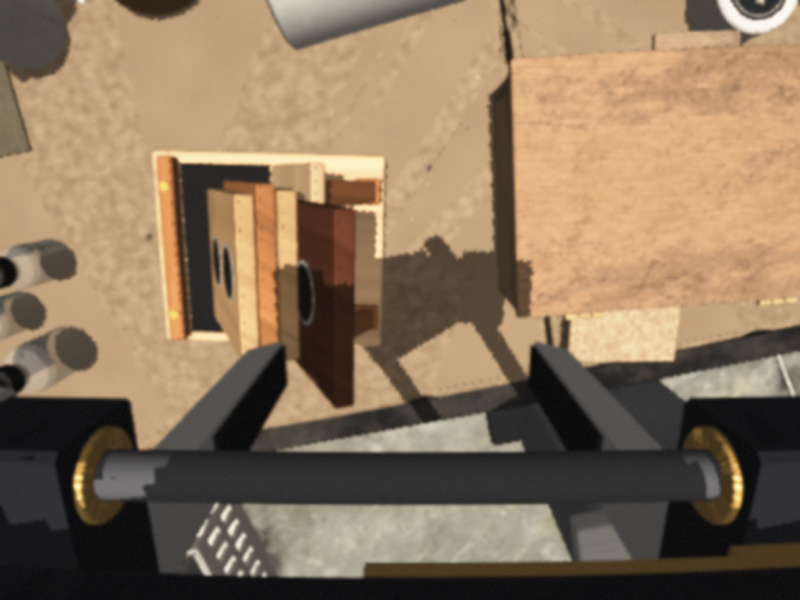

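The wrist view shows the stack from front (left) to back: light, mid-brown, light, then the tall dark board at the back. The tall board's top end is the strip from (333,206)/(354,208) to (336,405)/(353,403).

```bash
python3 - <<'E'
from h import *
np.set_printoptions(precision=4,suppress=True)
s,c=pickle.load(open("w1.pkl","rb")); T=(s["tool_pos"],s["tcp_rot"])
f=lambda x,y,z:atz(*ray(c,(x/1.5625,y/1.5625),T),z)
P=[f(333,206,.1904),f(354,208,.1848),f(336,405,.1904),f(353,403,.1848)]
for p in P: print(p)
P=np.array(P); m=P.mean(0); a=(P[:2].mean(0)-P[2:].mean(0))
print("centre",m,"len",np.linalg.norm(a[:2]),"yaw",np.degrees(np.arctan2(a[1],a[0])))
y=np.radians(T[1][2]); d=m-T[0]
print("tool dx,dy cm",100*(d[0]*np.cos(y)+d[1]*np.sin(y)),100*(d[0]*np.sin(y)-d[1]*np.cos(y)))
E
```

```text
[0.5372 0.3054 0.1904]
[0.5339 0.2958 0.1848]
[0.4299 0.3291 0.1904]
[0.4268 0.3206 0.1848]
centre [0.4819 0.3127 0.1876] len 0.10985143924165805 yaw -12.730900058013367
tool dx,dy cm 0.06978886661167119 -3.3475790464112016
```

Call:
jog_arm(deltas=[[0.1,-2,0,0.02,1],[0,-1.95,0,0,1],[0,0,-0.0,0,1],[0,0,2.5,0,1],[0,0,2.5,0,1],[0,0,2.5,0,1],[0,0,1.5,0,1],[0,0,0.5,0,1],[0,0,0,0,0.5],[0,0,0,0,0.5]], newtons=8)

```text
time_s: 3.7
tool_pos: [0.4849, 0.3187, 0.2691]
tcp_rot: [-179.9, -0.1, -12.5]
force: [1.3, 0.9, -0.3]
grip_width: 0.0814
finger_force: 0.0
```

```bash
python3 - <<'E'
from rig import r
import cv2,pickle
s=r.state(); c=r.read_camera("wrist"); print(s["tool_pos"],s["tcp_rot"],s["grip_width"])
pickle.dump((s,c),open("w2.pkl","wb"))
cv2.imwrite("pics/w2.png",cv2.resize(c["img"],(800,600),interpolation=cv2.INTER_CUBIC))
E
```

```text
[0.48490484 0.31872166 0.26910057] [-1.79922767e+02 -1.10339443e-01 -1.24618154e+01] 0.08143998484182023
```

View pics/w2.png

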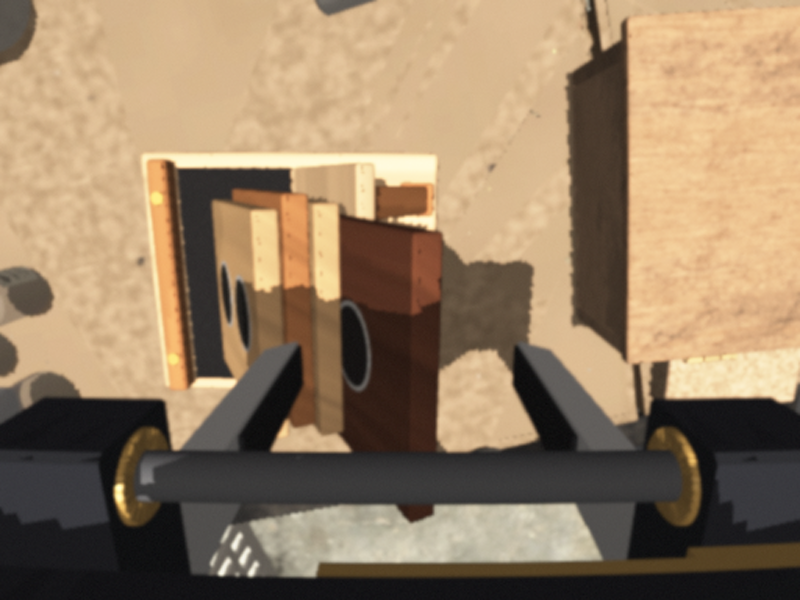

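The fingers straddle the tall board's top: its end runs from (411–441,232) to (409–435,517), and the fingertips are at x≈300 and x≈515. I'll close gently.

Call:
jog_arm(deltas=[[0,0,0.3,0,0.3],[0,0,0,0,0.1],[0,0,0,0,0],[0,0,0,0,0],[0,0,0,0,0],[0,0,0,0,0],[0,0,0,0,0],[0,0,0,0,0]], newtons=8)

```text
time_s: 4.55
tool_pos: [0.4842, 0.3187, 0.2646]
tcp_rot: [180.0, 0.0, -12.4]
force: [0.7, -0.2, -0.0]
grip_width: 0.0216
finger_force: 7.1
```

Call:
jog_arm(deltas=[[0,0.24,-0.44,0,0],[0,0.47,-0.88,0,0],[0,0.47,-0.88,0,0],[0,0.47,-0.88,0,0],[0,0.47,-0.88,0,0],[0,0,0,0,0]])

```text
time_s: 5.15
tool_pos: [0.4803, 0.2974, 0.3066]
tcp_rot: [-179.9, -0.2, -12.5]
force: [0.4, -0.6, -0.6]
grip_width: 0.0213
finger_force: 7.4
```

```bash
python3 - <<'E'
from rig import r
import cv2,pickle
s=r.state(); c=r.read_camera("wrist"); e=r.read_camera("scene"); print(s["tool_pos"],s["grip_width"],s["force"],s["finger_force"])
pickle.dump((s,c),open("w3.pkl","wb"))
import numpy as np
a=cv2.resize(c["img"],(480,360)); b=cv2.resize(e["img"][150:270,185:285],(300,360),interpolation=cv2.INTER_CUBIC)
cv2.imwrite("pics/w3.png",np.hstack([a,b]))
E
```

```text
[0.48026936 0.29737818 0.30664403] 0.021296704319133122 [ 0.44505116 -0.56747439 -0.58557391] 7.433410361409187
```

View pics/w3.png

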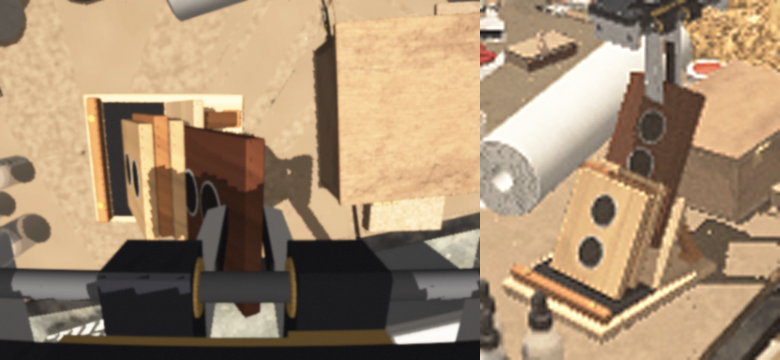

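Call:
jog_arm(deltas=[[0,0.47,-0.88,0,0],[0,0.47,-0.88,0,0],[0,0.47,-0.88,0,0],[0,0.47,-0.88,0,0],[0,0.47,-0.88,0,0],[0,0.47,-0.88,0,0],[0,0.47,-0.88,0,0],[0,0.24,-0.44,0,0],[0,0.24,-0.44,0,0],[0,0.24,-0.44,0,0]])

```text
time_s: 6.25
tool_pos: [0.4708, 0.2585, 0.3791]
tcp_rot: [180.0, 0.0, -12.5]
force: [0.2, 1.2, -1.6]
grip_width: 0.0122
finger_force: 8.1
```

Call:
jog_arm(deltas=[[0,0.24,-0.44,0,0],[0,0.24,-0.44,0,0],[0,0.24,-0.44,0,0],[0,0.24,-0.44,0,0],[0,0.24,-0.44,0,0],[0,0.24,-0.7,0,0],[0,0.2,-1,0,0],[0,0,-1,0,0],[0,0,-1,0,0],[0,0,0,0,0]])

```text
time_s: 7.25
tool_pos: [0.4682, 0.2431, 0.4406]
tcp_rot: [-179.9, -0.2, -12.4]
force: [1.0, 0.2, -1.7]
grip_width: 0.0117
finger_force: 8.0
```

```bash
python3 - <<'E'
from rig import r
import cv2,pickle
s=r.state(); c=r.read_camera("wrist"); e=r.read_camera("scene"); print(s["tool_pos"],s["grip_width"],s["force"],s["finger_force"])
import numpy as np
a=cv2.resize(c["img"],(480,360)); b=cv2.resize(e["img"][130:270,185:302],(300,360),interpolation=cv2.INTER_CUBIC)
cv2.imwrite("pics/w4.png",np.hstack([a,b]))
E
```

```text
[0.46817074 0.24312991 0.44063691] 0.011712536338453957 [ 1.04068525  0.19313472 -1.70002293] 7.998758554458618
```

View pics/w4.png

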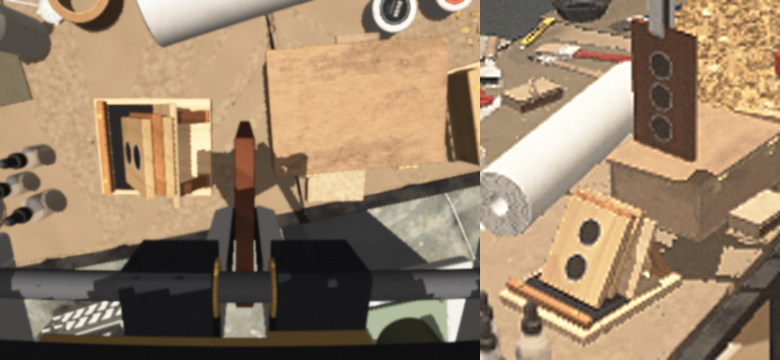

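The board hangs upright in the pads and is clear of the stack. The three short boards still lean in the rack. Next I'll grip firmer and carry it over to the clamp.

Call:
jog_arm(deltas=[[0,0,0,0,0],[0,0,0,-0.095,0],[0,0,0,-0.095,0],[0,0,0,-0.095,0],[-0.2,1.5,0,0,0],[-0.4,3,0,0,0],[-0.4,3.5,0,0,0],[-0.4,3.5,0,0,0],[-0.4,3.5,0,0,0],[-0.4,3.5,0,0,0]], newtons=25)

```text
time_s: 8.35
tool_pos: [0.4572, 0.0547, 0.4377]
tcp_rot: [180.0, 0.0, 3.7]
force: [1.4, -1.0, -2.3]
grip_width: 0.0116
finger_force: 25.0
```

Call:
jog_arm(deltas=[[-0.4,3.5,0,0,0],[-0.4,3.5,0,0,0],[-0.4,3.5,0,0,0],[-0.4,3.5,0,0,0],[-0.4,3.5,0,0,0],[-0.2,1.5,0,0,0],[0,0.5,0,0,0],[0,0,0,0,0],[0,0,0,0,0]])

```text
time_s: 9.25
tool_pos: [0.4491, -0.1387, 0.4379]
tcp_rot: [-180.0, 0.0, 3.9]
force: [-0.3, -0.4, -2.4]
grip_width: 0.0118
finger_force: 25.0
```

```bash
python3 - <<'E'
from rig import r
import cv2,pickle
s=r.state(); c=r.read_camera("wrist"); print(s["tool_pos"],s["tcp_rot"],s["grip_width"])
pickle.dump((s,c),open("w5.pkl","wb"))
cv2.imwrite("pics/w5.png",cv2.resize(c["img"],(800,600),interpolation=cv2.INTER_CUBIC))
E
```

```text
[ 0.44910143 -0.13869436  0.43791105] [-1.79963721e+02  1.45155577e-02  3.87810687e+00] 0.01182931197536266
```

View pics/w5.png

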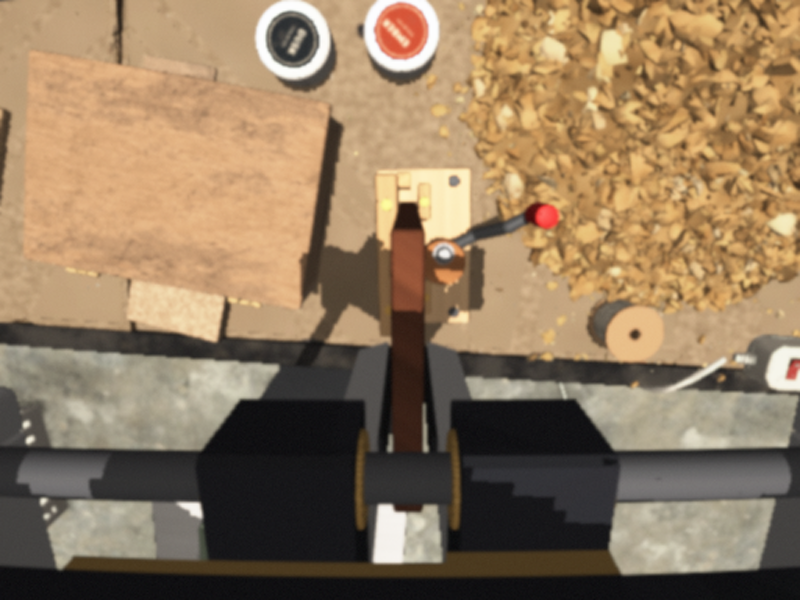

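The clamp's base corners are at (377,170), (470,169) and (468,322). The fence top's slot-side edge is near x=397, the bolt at (445,253) and the knob at (544,214). The base edges run parallel to the tool, so the yaw is right.

```bash
python3 - <<'E'
from h import *
np.set_printoptions(precision=4,suppress=True)
s,c=pickle.load(open("w5.pkl","rb")); T=(s["tool_pos"],s["tcp_rot"])
y=np.radians(T[1][2]); M=np.array([[np.cos(y),np.sin(y)],[np.sin(y),-np.cos(y)]])
def f(n,x,v,z):
    p=atz(*ray(c,(x/1.5625,v/1.5625),T),z); print(n,p,"tool cm",100*M@(p-T[0])[:2])
f("bolt",445,253,.063); f("knob",544,214,.136)
f("fence edge far",397,178,.078); f("fence outer far",377,178,.078)
f("base far R",470,169,.018); f("base near R",468,322,.018)
f("kerb far top L",419,184,.030);f("kerb far top L",419,217,.030)
f("stop L/R",397,180,.063);f("stop L/R",411,180,.063);f("stop near",405,187,.063)
f("board bottom far edge mid",408,205,.175);f("bottom L",396,228,.175);f("bottom R",424,229,.175)
x=c["img"][96:226,220:350]; cv2.imwrite("pics/w5c.png",cv2.resize(x,(600,600),interpolation=cv2.INTER_CUBIC))
E
```

```text
bolt [ 0.4544 -0.1738  0.063 ] tool cm [0.2893 3.5353]
knob [ 0.5002 -0.2413  0.136 ] tool cm [ 4.4006 10.5831]
fence edge far [ 0.5193 -0.1251  0.078 ] tool cm [ 7.0943 -0.8833]
fence outer far [ 0.5181 -0.1077  0.078 ] tool cm [ 7.0953 -2.6286]
base far R [ 0.5331 -0.1952  0.018 ] tool cm [8.0011 6.2066]
base near R [ 0.3765 -0.2084  0.018 ] tool cm [-7.718   6.4589]
kerb far top L [ 0.5152 -0.1457  0.03  ] tool cm [6.5474 1.1488]
kerb far top L [ 0.4836 -0.1481  0.03  ] tool cm [3.374 1.167]
stop L/R [ 0.5176 -0.1249  0.063 ] tool cm [ 6.9242 -0.9148]
stop L/R [ 0.5184 -0.1375  0.063 ] tool cm [6.9246 0.349 ]
stop near [ 0.5119 -0.1325  0.063 ] tool cm [ 6.3051 -0.1929]
board bottom far edge mid [ 0.5014 -0.1358  0.175 ] tool cm [5.2392 0.0668]
bottom L [ 0.4851 -0.1286  0.175 ] tool cm [ 3.6603 -0.7672]
bottom R [ 0.4857 -0.1481  0.175 ] tool cm [3.5922 1.1825]
```

View pics/w5c.png

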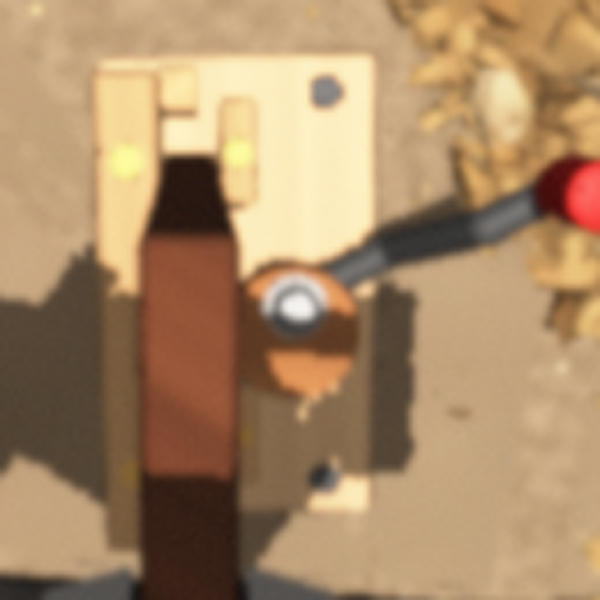

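The enlarged crop shows the fence's inner edge at x≈158, the stop at (178,90) and the kerb's inner edge at x≈220. The board's top end is the strip below y=235. Its side edge tapers up to the bottom corner at (162–215,155). I'll work out where the bottom end is.

```bash
python3 - <<'E'
from h import *
from scipy.optimize import brentq
np.set_printoptions(precision=4,suppress=True)
s,c=pickle.load(open("w5.pkl","rb")); T=(s["tool_pos"],s["tcp_rot"])
y=np.radians(T[1][2]); M=np.array([[np.cos(y),np.sin(y)],[np.sin(y),-np.cos(y)]])
def P(x,v,z): return 100*M@(atz(*ray(c,(x,v),T),z)-T[0])[:2]
C=lambda x,v:(220+x*130/600,96+v*130/600)
B=lambda x,v:(x/1.5625,v/1.5625)
L=lambda z:np.linalg.norm(P(*C(188,235),z)-P(*B(408,510),z))-11.2
z=brentq(L,.25,.42); print("ztop",z)
for n,p in(("far L",C(140,235)),("far R",C(237,235)),("near mid",B(408,510))): print(n,P(*p,z))
for dz in(.18,.19,.2): print(dz,"bottom",P(*C(162,155),z-dz),P(*C(215,155),z-dz))
for n,p,zz in(("fence in far",C(157,72),.078),("fence in 2",C(157,155),.078),("fence outer",C(97,72),.078),("stopL near",C(160,115),.063),("stopR",C(197,112),.063),("kerb",C(221,100),.03),("kerb",C(221,200),.03),("baseTL",C(97,58),.018),("baseTR",C(375,57),.018),("baseBR",C(368,510),.018),("bolt",C(295,303),.063)): print(n,P(*p,zz))
E
```

```text
ztop 0.3494729684218104
far L [ 5.2493 -0.5341]
far R [5.2499 0.5976]
near mid [-5.9505  0.0571]
0.18 bottom [ 5.3864 -0.5904] [5.3871 0.6642]
0.19 bottom [ 5.343 -0.608] [5.3437 0.6824]
0.2 bottom [ 5.2995 -0.6256] [5.3002 0.7006]
fence in far [ 7.4026 -0.8907]
fence in 2 [ 4.989  -0.9003]
fence outer [ 7.4038 -2.6606]
stopL near [ 6.1335 -0.8348]
stopR [6.2241 0.3001]
kerb [6.5612 1.1068]
kerb [3.3049 1.1248]
baseTL [ 7.9271 -3.0192]
baseTR [7.9729 6.2769]
baseBR [-7.7905  6.4966]
bolt [0.3287 3.4058]
```

Call:
jog_arm(deltas=[[0.3,0.05,1,-0.008,0],[0,0,2,0,0],[0,0,2,0,0],[0,0,2,0,0],[0,0,2,0,0],[0,0,2,0,0],[0,0,1,0,0],[0,0,0.5,0,0],[0,0,0,0,0],[0,0,0,0,0]])

```text
time_s: 10.3
tool_pos: [0.4529, -0.1396, 0.3139]
tcp_rot: [179.9, -0.1, 4.4]
force: [0.6, 0.3, -1.4]
grip_width: 0.012
finger_force: 25.0
```

Call:
jog_arm(deltas=[[0,0,0.3,0,0],[0,0,0.3,0,0],[0,0,0,0,0]])

```text
time_s: 10.6
tool_pos: [0.4522, -0.1395, 0.3069]
tcp_rot: [-180.0, 0.0, 4.3]
force: [0.2, 0.6, -2.6]
grip_width: 0.0121
finger_force: 25.0
```

Call:
jog_arm(deltas=[[0,0,0.3,0,0],[0,0,0.2,0,0],[0,0,0,0,0]])

```text
time_s: 10.9
tool_pos: [0.4521, -0.1395, 0.3016]
tcp_rot: [-180.0, 0.0, 4.3]
force: [0.4, 0.4, -1.3]
grip_width: 0.0116
finger_force: 25.0
```

Call:
jog_arm(deltas=[[0,0,0.3,0,0],[0,0,0.2,0,0],[0,0,0,0,0]])

```text
time_s: 11.2
tool_pos: [0.4521, -0.1394, 0.2966]
tcp_rot: [-180.0, 0.0, 4.3]
force: [-0.2, -0.1, -1.7]
grip_width: 0.0116
finger_force: 25.0
```

Call:
jog_arm(deltas=[[0,0,0.3,0,0],[0,0,0.1,0,0],[0,0,0,0,0]])

```text
time_s: 11.5
tool_pos: [0.4527, -0.1397, 0.2935]
tcp_rot: [180.0, -0.1, 4.3]
force: [0.3, 0.1, 0.5]
grip_width: 0.0114
finger_force: 25.0
```

Call:
jog_arm(deltas=[[0,0,0.3,0,0],[0,0,0,0,0]])

```text
time_s: 11.7
tool_pos: [0.454, -0.1402, 0.293]
tcp_rot: [179.8, -0.3, 4.3]
force: [-0.1, 1.4, 7.8]
grip_width: 0.0119
finger_force: 25.0
```

Call:
jog_arm(deltas=[[0,0,-0.2,0,0],[0,0,0,0,0]])

```text
time_s: 11.9
tool_pos: [0.4532, -0.1399, 0.2932]
tcp_rot: [179.9, -0.2, 4.3]
force: [1.4, -0.1, 4.6]
grip_width: 0.0121
finger_force: 25.0
```

```bash
python3 - <<'E'
from rig import r
import cv2,pickle,numpy as np
s=r.state(); d={n:r.read_camera(n) for n in("wrist","scene","side")}; print(s["tool_pos"],s["tcp_rot"],s["force"])
pickle.dump((s,d),open("w6.pkl","wb"))
g=lambda n,u,v,w,h,W,H:cv2.resize(d[n]["img"][v:v+h,u:u+w],(W,H),interpolation=cv2.INTER_CUBIC)
L=g("wrist",170,130,160,220,400,550)
R=np.vstack([g("scene",268,120,80,55,400,275),g("side",234,215,80,55,400,275)])
cv2.imwrite("pics/w6.png",np.hstack([L,R]))
E
```

```text
[ 0.45315737 -0.13989552  0.29321511] [ 1.79915457e+02 -1.62576022e-01  4.34326434e+00] [ 1.35470573 -0.070816    4.55702905]
```

View pics/w6.png

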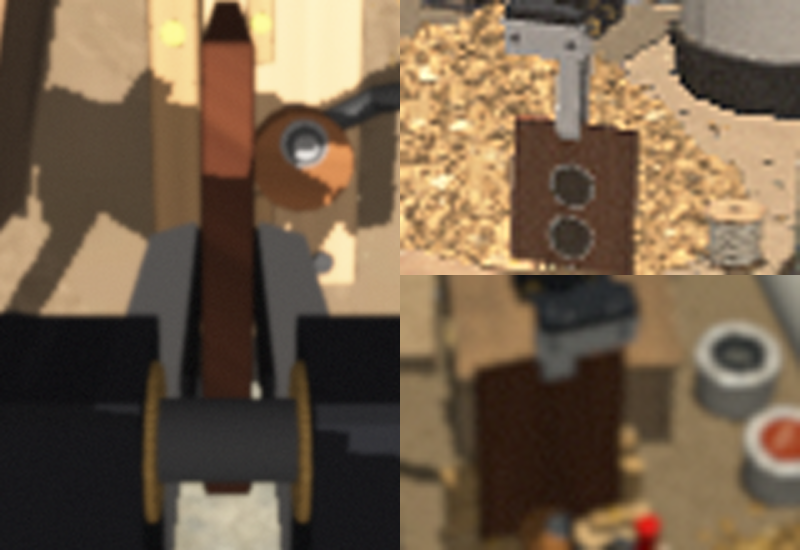

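The board sits between fence and kerb in the wrist view. The fingers overlap its top by about 12 mm in the scene view, which puts its bottom end on the slot floor. I'll ease it to the fence, then release.

Call:
jog_arm(deltas=[[0,-0.15,-0.1,0,0],[0,-0.1,0,0,0],[0,0,0,0,0]])

```text
time_s: 12.35
tool_pos: [0.4525, -0.1374, 0.2934]
tcp_rot: [179.9, -0.1, 4.4]
force: [2.4, -1.1, 3.3]
grip_width: 0.0112
finger_force: 25.1
```

Call:
jog_arm(deltas=[[0,-0.1,0,0,0],[0,0,0,0,0]])

```text
time_s: 12.55
tool_pos: [0.4524, -0.1364, 0.2934]
tcp_rot: [179.9, -0.1, 4.4]
force: [1.8, -2.2, 3.5]
grip_width: 0.0116
finger_force: 25.2
```

Call:
jog_arm(deltas=[[0,-0.1,0,0,0],[0,0,0,0,0]])

```text
time_s: 12.75
tool_pos: [0.4522, -0.1352, 0.2934]
tcp_rot: [180.0, -0.0, 4.3]
force: [1.6, -1.7, 5.7]
grip_width: 0.0115
finger_force: 25.3
```

Call:
jog_arm(deltas=[[0,0,-0.1,0,0],[0,0,0,0,0.2],[0,0,0,0,0.3],[0,0,0,0,0.4],[0,0,0,0,0.4]], newtons=5)

```text
time_s: 13.25
tool_pos: [0.4515, -0.1347, 0.2933]
tcp_rot: [-179.9, 0.1, 4.3]
force: [-0.1, -0.2, 0.5]
grip_width: 0.0371
finger_force: 0.0
```

Call:
jog_arm(deltas=[[0,0,-1,0,0.4],[0,0,-1.5,0,0.4],[0,0,-2,0,0.4],[0,0,-2,0,0.4],[0,0,0,0,0.4]])

```text
time_s: 13.75
tool_pos: [0.4534, -0.1357, 0.3629]
tcp_rot: [179.8, -0.4, 4.3]
force: [0.6, -0.5, 0.2]
grip_width: 0.0376
finger_force: 0.0
```

```bash
cat > k.py <<'E'
from rig import r
from h import *
np.set_printoptions(precision=4,suppress=True)
s=r.state(); c=r.read_camera("wrist"); T=(s["tool_pos"],s["tcp_rot"]); print(T,s["force"],s["grip_width"])
y=np.radians(T[1][2]); M=np.array([[np.cos(y),np.sin(y)],[np.sin(y),-np.cos(y)]])
pickle.dump((s,c),open("w7.pkl","wb"))
h=cv2.cvtColor(c["img"],cv2.COLOR_BGR2HSV)
m=(((h[...,0]<6)|(h[...,0]>172))&(h[...,1]>190)&(h[...,2]>90)).astype(np.uint8)
n,l,st,ce=cv2.connectedComponentsWithStats(m)
for i in range(1,n):
    if st[i,4]>25:
        p=atz(*ray(c,ce[i],T),.125); print(st[i],ce[i],p,"tool cm",100*M@(p-T[0])[:2])
E
python3 k.py; python3 - <<'E'
import sys; sys.path.insert(0,'.')
from h import *
s,c=pickle.load(open("w7.pkl","rb"))
h=cv2.cvtColor(c["img"],cv2.COLOR_BGR2HSV); b=c["img"].astype(int)
# reddish dark board strip per row
for v in range(100,300,20):
    row=h[v]; u=np.where((row[:,2]<150)&(b[v,:,2]>1.5*b[v,:,0]+8)&(np.abs(np.arange(512)-260)<80))[0]
    print(v,u.min() if len(u) else None,u.max() if len(u) else None,len(u))
E
```

```text
(array([ 0.4534, -0.1357,  0.3629]), array([179.7878,  -0.3558,   4.345 ])) [ 0.5728 -0.4532  0.201 ] 0.037553299024078314
[360 140  20  20 114] [369.3246 150.4123] [ 0.498  -0.2448  0.125 ] tool cm [ 3.6237 11.212 ]
100 197 320 4
120 194 207 3
140 191 337 21
160 188 305 9
180 181 316 60
200 181 307 71
220 206 287 49
240 256 270 15
260 258 270 13
280 181 339 9
```

The board was released standing in the slot. The knob is at about (0.499, -0.245) and the pivot at about (0.454, -0.173). Next I'll turn the gripper and go over the knob.

Call:
jog_arm(deltas=[[0,0,0,-0.147,0.45],[0,0,0,-0.147,0.45],[0,0,0,-0.147,0.45],[0,0,0,-0.147,0.45],[0,0,0,-0.147,0.45],[0,0,0,-0.147,0.45],[0,0,0,-0.147,0.45],[0,0,0,-0.147,0.45],[0,0,0,-0.147,0.45],[0,0,0,-0.147,0.45]])

```text
time_s: 14.8
tool_pos: [0.4514, -0.1348, 0.3575]
tcp_rot: [-179.9, -0.1, 88.9]
force: [-0.1, -0.2, 0.6]
grip_width: 0.0422
finger_force: 0.0
```

Call:
jog_arm(deltas=[[0,0,0,-0.147,0.45],[0,0,0,-0.147,0.45],[0,0,0,-0.147,0.45],[0,0,0,-0.147,0.45],[-3.9,-0.66,0,0,0.45],[-3.9,-0.66,0,0,0.45],[-3.9,-0.66,0,0,0.45],[0,0,0,0,0.45],[0,0,0,0,0.45]])

```text
time_s: 15.7
tool_pos: [0.4972, -0.2447, 0.3572]
tcp_rot: [-179.9, -0.2, 122.2]
force: [0.2, 1.2, 0.3]
grip_width: 0.0424
finger_force: 0.0
```

```bash
python3 k.py
```

```text
(array([ 0.4972, -0.2447,  0.3572]), array([-179.9378,   -0.21  ,  122.1818])) [0.1517 1.2131 0.2575] 0.04244574794864819
[254 177  17  19 250] [262.544 186.072] [ 0.4987 -0.2442  0.125 ] tool cm [-0.0337  0.1532]
```

Call:
jog_arm(deltas=[[0,0.12,2,0,0.45],[0,0,3,0,0.45],[0,0,3,0,0.45],[0,0,3,0,0.45],[0,0,2,0,0.45],[0,0,1.5,0,0.45],[0,0,0.5,0,0.45],[0,0,0,0,0.45]])

```text
time_s: 16.55
tool_pos: [0.4985, -0.2432, 0.2088]
tcp_rot: [-180.0, -0.0, 122.3]
force: [0.2, -0.7, 0.1]
grip_width: 0.0425
finger_force: 0.0
```

Call:
jog_arm(deltas=[[0,0,0,0,0.2],[0,0,0,0,0.1],[0,0,0,0,0.1],[0,0,0,0,0.1]], newtons=12)

```text
time_s: 16.95
tool_pos: [0.4992, -0.2443, 0.2101]
tcp_rot: [180.0, 0.1, 122.3]
force: [0.1, -0.6, 3.2]
grip_width: 0.0197
finger_force: 12.0
```

Call:
jog_arm(deltas=[[0.042,-0.849,0,0.1,0.1],[0.042,-0.849,0,0.1,0.1],[0.042,-0.849,0,0.1,0.1],[0.042,-0.849,0,0.1,0.1],[0.042,-0.849,0,0.1,0.1],[0,0,0,0,0.1]], newtons=25)

```text
time_s: 17.55
tool_pos: [0.4586, -0.2577, 0.2101]
tcp_rot: [179.9, 0.1, 93.6]
force: [-0.8, -1.1, 2.5]
grip_width: 0.0197
finger_force: 25.0
```

Call:
jog_arm(deltas=[[0.042,-0.849,0,0.1,0.1],[0.042,-0.849,0,0.1,0.1],[0.042,-0.849,0,0.1,0.1],[0.042,-0.849,0,0.1,0.1],[0.042,-0.849,0,0.1,0.1],[0,0,0,0,0.1]])

```text
time_s: 18.15
tool_pos: [0.4173, -0.25, 0.2101]
tcp_rot: [179.9, 0.1, 65.1]
force: [-1.9, -2.3, 3.6]
grip_width: 0.0196
finger_force: 25.0
```

Call:
jog_arm(deltas=[[0.02,-0.425,0,0.05,0.1],[0.02,-0.425,0,0.05,0.1],[0,0,0,0,0.1]])

```text
time_s: 18.45
tool_pos: [0.4104, -0.2464, 0.2101]
tcp_rot: [179.8, 0.2, 59.4]
force: [-2.1, -4.8, 5.0]
grip_width: 0.0195
finger_force: 25.0
```

Call:
jog_arm(deltas=[[0,-0.425,0,0.05,0.1],[0,0,0,0,0.1]])

```text
time_s: 18.65
tool_pos: [0.4074, -0.2447, 0.2101]
tcp_rot: [179.7, 0.2, 56.6]
force: [-0.5, -5.4, 1.7]
grip_width: 0.0193
finger_force: 25.0
```

Call:
jog_arm(deltas=[[0,-0.425,0,0.05,0.1],[0,0,0,0,0.1]])

```text
time_s: 18.85
tool_pos: [0.4045, -0.2427, 0.2102]
tcp_rot: [179.6, 0.1, 53.7]
force: [3.1, -7.7, -0.1]
grip_width: 0.0195
finger_force: 25.0
```

Call:
jog_arm(deltas=[[0,-0.425,0,0.05,0.1],[0,0,0,0,0.1]])

```text
time_s: 19.05
tool_pos: [0.4019, -0.2406, 0.2102]
tcp_rot: [179.4, 0.1, 50.8]
force: [4.4, -8.6, -3.4]
grip_width: 0.0194
finger_force: 25.0
```

Call:
jog_arm(deltas=[[0,-0.425,0,0.05,0.1],[0,0,0,0,0.1],[0,0,0,0,0.1]])

```text
time_s: 19.35
tool_pos: [0.3997, -0.2389, 0.2102]
tcp_rot: [179.2, 0.0, 48.0]
force: [8.6, -11.2, -8.1]
grip_width: 0.0195
finger_force: 25.0
```

Call:
jog_arm(deltas=[[0,0,0,0,0.2],[0,0,0,0,0.35],[0,0,0,0,0.45],[0,0,0,0,0.45],[0,0,0,0,0.45]])

```text
time_s: 19.85
tool_pos: [0.3957, -0.2343, 0.2083]
tcp_rot: [-179.9, -0.0, 47.9]
force: [0.2, -0.5, -0.2]
grip_width: 0.0418
finger_force: 0.0
```

Call:
jog_arm(deltas=[[0,0,-1,0,0.45],[0,0,-2.5,0,0.45],[0,0,-3,0,0.45],[0,0,-3,0,0.45],[0,0,-3,0,0.45],[0,0,-3,0,0.45],[0,0,0,0,0.45],[0,0,0,0,0.45]])

```text
time_s: 20.65
tool_pos: [0.396, -0.2351, 0.3646]
tcp_rot: [179.9, -0.0, 47.8]
force: [0.0, -0.2, -0.3]
grip_width: 0.0424
finger_force: 0.0
```

```bash
python3 k.py; python3 - <<'E'
import sys; sys.path.insert(0,'.')
from rig import r
from h import *
np.set_printoptions(precision=4,suppress=True)
d={n:r.read_camera(n) for n in("scene","side")}; pickle.dump(d,open("c9.pkl","wb"))
c0=pickle.load(open("c0.pkl","rb"))
# predicted clamped-board corners (clamp yaw 4.4) projected vs. images: check dark-board mask
fp=np.array([.4505,-.1300]); a=np.radians(4.4); X=np.array([np.cos(a),np.sin(a)]); N=np.array([np.sin(a),-np.cos(a)])
for n in d:
    h=cv2.cvtColor(d[n]["img"],cv2.COLOR_BGR2HSV); b=d[n]["img"].astype(int)
    m=((b[...,2]<135)&(b[...,2]>1.55*b[...,0])&(np.abs(b-c0[n]["img"].astype(int)).sum(2)>40)).astype(np.uint8)
    P=np.array([[*(fp+X*x+N*t),z] for t in(0,.012) for x in(-.056,.056) for z in(.078,.208)])
    uv=cv2.projectPoints(P,np.array(d[n]["rvec"]),np.array(d[n]["tvec"]),d[n]["intrinsics"],d[n]["distortion"])[0][:,0]
    print(n,uv.tolist())
    u0,v0=uv.min(0).astype(int)-12; u1,v1=uv.max(0).astype(int)+12
    k=m[v0:v1,u0:u1]; cs=cv2.findContours(k,cv2.RETR_EXTERNAL,cv2.CHAIN_APPROX_NONE)[0]
    q=max(cs,key=cv2.contourArea); q=cv2.approxPolyDP(cv2.convexHull(q),1.5,True)[:,0]+[u0,v0]; print("mask hull",q.tolist())
E
```

```text
(array([ 0.396 , -0.2351,  0.3646]), array([179.924 ,  -0.0127,  47.8001])) [ 0.0339 -0.1534 -0.3223] 0.04240240571143422
[259 172  17  22 300] [267.05   182.6267] [ 0.4018 -0.2393  0.125 ] tool cm [0.0736 0.716 ]
scene [[313.45958359581385, 175.65553053893362], [314.3925073510608, 147.65360774697956], [289.2552105449351, 171.7158677950105], [289.5372615430054, 144.14031532756394], [314.32119481716467, 174.58812264187242], [315.270881559692, 146.69340183846924], [290.2127408277311, 170.68576356877125], [290.51743530098213, 143.21401339808685]]
mask hull [[290, 144], [314, 147], [313, 174], [289, 170]]
side [[248.17350984885576, 255.95324825626375], [247.41385895013957, 232.37037730889716], [276.63130229665387, 249.39161791273725], [277.4625684651605, 225.78722761065876], [249.02661036335962, 258.3560375991978], [248.31080779880793, 234.7822563284919], [277.6172045922565, 251.72706724029308], [278.5084813171993, 228.12742934953204]]
mask hull [[249, 225], [279, 226], [278, 260], [269, 269], [254, 269], [246, 266]]
```

The board stands square: its silhouette in the scene view matches the clamped pose within a pixel. The knob sits a touch back from where I left it, so I'll re-grip it for one firmer push.

Call:
jog_arm(deltas=[[0.05,0.65,1.5,0,0.45],[0,0,3,0,0.45],[0,0,3,0,0.45],[0,0,3,0,0.45],[0,0,3,0,0.45],[0,0,1.5,0,0.45],[0,0,0.5,0,0.45],[0,0,0,0,0.2],[0,0,0,0,0.1],[0,0,0,0,0.1]], newtons=30)

```text
time_s: 21.8
tool_pos: [0.4018, -0.2397, 0.2102]
tcp_rot: [179.9, -0.0, 47.8]
force: [0.9, -0.7, -0.7]
grip_width: 0.022
finger_force: 0.0
```

Call:
jog_arm(deltas=[[0,-0.1,0,0,0.1],[0,-0.15,0,0,0.1],[0,0,0,0,0.1]])

```text
time_s: 22.1
tool_pos: [0.4011, -0.2392, 0.2103]
tcp_rot: [179.5, -0.0, 47.8]
force: [6.3, -5.7, -5.4]
grip_width: 0.0198
finger_force: 30.0
```

Call:
jog_arm(deltas=[[0,-0.2,0,0.02,0.1],[0,-0.15,0,0,0.1],[0,0,0,0,0.1]])

```text
time_s: 22.4
tool_pos: [0.3999, -0.2384, 0.2104]
tcp_rot: [179.2, -0.0, 46.6]
force: [10.7, -9.4, -12.5]
grip_width: 0.0199
finger_force: 30.0
```

Call:
jog_arm(deltas=[[0,-0.25,0,0.02,0.1],[0,0,0,0,0.1],[0,0,0,0,0.1]])

```text
time_s: 22.7
tool_pos: [0.3987, -0.2373, 0.2104]
tcp_rot: [179.1, -0.0, 45.5]
force: [12.5, -11.7, -13.9]
grip_width: 0.0193
finger_force: 30.0
```

Call:
jog_arm(deltas=[[0,0.15,0,0,0.1],[0,0,0,0,0.3],[0,0,0,0,0.45],[0,0,0,0,0.45],[0,0,0,0,0.45]])

```text
time_s: 23.2
tool_pos: [0.3957, -0.2342, 0.2091]
tcp_rot: [-180.0, 0.0, 45.5]
force: [0.1, 0.5, 0.2]
grip_width: 0.0422
finger_force: 0.0
```

Call:
jog_arm(deltas=[[0,0,-1,0,0.45],[0,0,-2.5,0,0.45],[0,0,-3,0,0.45],[0,0,-3,0,0.45],[0,0,-3,0,0.45],[0,0,-3,0,0.45],[0,0,0,0,0.45],[0,0,0,0,0.45],[0,0,0,0,0.45]])

```text
time_s: 24.1
tool_pos: [0.3954, -0.2339, 0.3626]
tcp_rot: [-179.8, 0.0, 45.5]
force: [-0.5, 0.2, -0.7]
grip_width: 0.0422
finger_force: 0.0
```

```bash
python3 k.py
```

```text
(array([ 0.3954, -0.2339,  0.3626]), array([-179.8404,    0.0086,   45.4846])) [-0.533   0.1621 -0.6548] 0.04220378177283271
[260 172  17  22 306] [268.085  183.0098] [ 0.401  -0.2385  0.125 ] tool cm [0.0675 0.7221]
```

```bash
python3 -c "
from rig import r
print(r.job_done())"
```

```text
the job is handed in; nothing more can be done
None
```

The tall dark board is out of the rack, upright in the slot and cammed tight against the fence (about 17 N at the knob); the short boards still lean in the rack, and I handed the job in at about 24 s, with no verdict shown.

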